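# Load the lathe's oil flask and hold it down in its sprung cradle

### The job

Load the lathe's oil flask: stand it in the sprung ring cradle and close its neck with the stopper. Press the closed flask down, together with the ring, until the ring is fully home, and finish while still holding it pressed down there, so that I can fasten the retaining clip. The flask is full, so keep it upright all the time; leave the tool post, the spanner and the spray can where they are.

Things in the scene. Friction and masses are not known exactly. Their poses are not given: they have to be found in the camera images.
- flask: Round aluminium oil flask, loose, standing upright on the bench, about 0.3 kg (varies +-25%). Flat foot 48 mm across, round belly 76 mm across (widest 36 mm above the foot), from 70 mm up a straight open neck 33 mm across outside and 25 mm inside, 118 mm tall in all. Turned about its vertical axis it looks the same. Origin: centre of the underside of the foot; z up along the neck.
- flask_mouth (a point): Centre of the flask's open mouth, at the level of the neck's rim, 118 mm above the foot. The neck's bore is 25 mm wide and 48 mm deep.
- stopper: Dark steel stopper for the flask, loose, about 0.06 kg, standing upright with its plug in the hole of the wooden rest. From the bottom up: plug 21 mm across and 18 mm long with a tapered end; flange 34 mm across, 6 mm thick; round knob 22 mm across and 30 mm tall, the grip. 54 mm tall in all. Origin: centre of the plug's lower end; z up through the knob.
- stopper_flange (a point): Centre of the underside of the stopper's flange, 18 mm above the stopper's origin. It comes to lie on the flask's mouth when the stopper is fully in.
- rest: Fixed wooden block, 70 x 70 x 26 mm, with a hole 25 mm wide in its top that holds the stopper at the start. Origin: centre of its underside, on the bench.
- cradle: Fixed foot of the sprung cradle: grey plate 120 x 120 x 10 mm with a dark collar 72 mm across, its top 35 mm above the bench. The ring rides on a coil spring above it. Origin: centre of the plate's underside, on the bench.
- ring_seat (a point): Centre of the flat floor inside the ring, on which the flask's foot stands; moves down with the ring. 55 mm above the bench when the ring is up, 40 mm when fully down. The ring is a steel cup 90 mm across (96 mm at its flared rim), 81 mm wide inside; its rim stands 25 mm above this floor.
- ring (a joint): How far the ring is pressed down, in m: 0 = up, 0.015 = fully home on the collar. The spring holds it up against the weight of the loaded flask; pressing it fully home takes about 10 to 12 N more with the closed flask in it. It springs back up when let go.
- toolpost: Dark steel tool post, 70 x 70 mm, 62 mm tall with its screws, 1.2 kg, loose bystander. Origin: centre of its underside.
- spanner: Steel spanner 180 mm long lying flat, loose bystander. Origin: on its underside, handle to its -x.
- spraycan: Spray can 66 mm across, 170 mm tall, loose bystander. Origin: centre of its underside.
There are look-alikes about, which are no part of the job. Leave any blue or pink look-alike of the flask alone.

How it is judged:
By the outcome, as a careful person would: the job done as asked, in the order asked, and still so for the second after the job is handed in, while the arm keeps its last pose, push and grip.
It also fails if it takes over 64 s, if anything falls off the work surface, if the arm or the gripper's body presses on something with over 40 N, if the wrist force passes 120 N, or if a joint passes its speed limit or range.

### The arm

A 6-joint arm with a two-finger parallel gripper is mounted at the origin on the work surface. World frame = base frame: x ahead of the robot, y to its left, z up, the work surface at z = 0. Lengths are in m, angles in rad, forces in N, time in s.
With the tool pointing down it reaches from about 0.35 to 0.775 m from the base axis. Payload 7.3 kg.
Tool frame: the origin (TCP) lies midway between the tips of the shut fingers; the grasp point (between the pads) lies 19 mm behind it (robot.tcp_to_grasp is the distance from the TCP to the grasp point, in m); z points along the fingers, y is the direction in which the jaws open and shut (so a half turn about z gives the same grasp; the last joint's range is limited). The gripper opens to 92 mm and grips with 3 to 60 N. Pads are 19 mm wide; open, the fingers measure 130 mm over their backs; the gripper's body (75 mm by 190 mm) begins 47 mm behind the grasp point.
Start: joints at [-1.296, 0.342, 1.524, -0, 1.275, -0.146], TCP at [0.214, -0.479, 0.204] pointing down, gripper open.
Joint ranges: [-2.53, 2.53], [-0.77, 2.02], [0.04, 2.7], [-1, 4.14], [0.28, 2.66], [-3.11, 3.11]. Speed limits (rad/s): [2.57, 2.57, 3.14, 3.14, 3.14, 3.14].

### API

Orientations are given as [roll, pitch, yaw] about the fixed x, y, z axes, in that order (R = Rz(yaw) Ry(pitch) Rx(roll)).
In Python, from cell import status, read_camera, camera_info, ticket, robot gives the robot as it stands.
- The arm moves only by the tool jog_arm, never from a script. Its argument "plan" is a list that holds one entry, the list of rows, each a list of 7 numbers: the shift along the tool's x, y, z each as a share of 0.05 m, from -1 to 1, then the turn, a rotation vector about the tool's x, y, z each as a share of 0.15 rad, from -1 to 1, then the opening, from 0 (shut) to 1 (fully open). In form: [[[x, y, z, wx, wy, wz, hand], ...]]. A call has 1 to 20 rows; each row shifts and turns the commanded pose from where the row before left it, along the tool's axes as they then stand; what a row does not reach is not made up. A row lasts 1/8 s, in which the tool goes at most 62.5 mm and 10.7 degrees, less where a joint would pass 70% of its speed; a pose out of reach is approached as far as the arm can. A call with a number of a shift or a turn outside -1 to 1 is refused whole. A call with a gripper value outside its range is refused whole. The fingers move at their own pace and stop on an object; "squeeze" is the grip in N (left out, the last holds). Time passes only in rows, so rows that do not move let the fingers close. It gives the time, the measured TCP pose, the force and the opening at its end, in the units of the state.
- status.observe(): the state, without advancing time (a new reading comes with each control period).
- read_camera(name): name is "scene" or "top"; returns (picture, depth): 400x640x3 uint8, red, green, blue; 400x640 float32, m along the optical axis (not along the pixel's ray), 0 where there is no reading.
- camera_info(name): a dict with "mtx" (3x3 intrinsics, pixels), "world_to_cam" (4x4, takes a point from world to camera coordinates). Camera axes: x right, y down, z forward; pixel columns grow to the right and rows downward; lengths in m; the calibration is good to about 2 mm. A picture is of the moment at which its call begins. camera_info takes no time and is no camera call.
- ticket.hand_in(): hands the job in, once; it reports no verdict.
The state is a dict: "time": time; "qpos": joint angles; "qvel": joint speeds; "joint_efforts": joint torques, N m; "tool_pos": TCP position; "tool_rot": TCP orientation; "contact_force": force on the tool from outside, world axes, zero at the start; "torque": the same for the moment, N m; "opening": finger opening in m.
Only numpy, scipy, OpenCV 4.12 (cv2) and the standard library are available. Lean on these libraries where they do the work, as an engineer would, in place of code of your own. Each camera call takes 0.05 s, during which the arm holds its last target.

## Working session

There is one attempt and no reset: what is moved stays moved. The work goes in short steps, Python scripts to look and compute and a tool call to move; the robot and the scene stay as the last step left them, time stands still between calls to the robot, and variables do not carry over. Pictures are saved under pics/ and viewed, and the job is handed in when it is done.

Besides the shell and the picture viewer there is one more tool, called after ">>>" as name(argument=value, ...) on one line, values as JSON. jog_arm: Moves the arm, as the interface text tells. Its arguments: {"type":"object","properties":{"plan":{"type":"array"},"squeeze":{"type":"number"}},"required":["plan"]}

```bash
mkdir -p pics; ls; python3 - <<'E'
from cell import status, read_camera, camera_info, ticket, robot
import cv2,numpy as np
s=status.observe();print(s)
print([a for a in dir(robot) if a[0]!='_'])
for n in("scene","top"):
    p,d=read_camera(n);cv2.imwrite(f"pics/{n}0.png",p[:,:,::-1]);np.savez(f"pics/{n}0.npz",p=p,d=d)
    c=camera_info(n);print(n,np.array(c["mtx"]).round(1).tolist(),np.array(c["world_to_cam"]).round(3).tolist())
E
```

```text
pics
{'time': 0.0, 'qpos': array([-1.29600564e+00,  3.42736070e-01,  1.52500263e+00, -4.73526522e-06,
        1.27538516e+00, -1.46018454e-01]), 'qvel': array([-0.00083758,  0.0014576 ,  0.00031754,  0.00080554, -0.00105536,
        0.00099367]), 'joint_efforts': array([-8.98179969e-04, -4.31244171e+01, -2.44213843e+01,  7.16858706e-02,
        5.60895901e-02, -1.16764741e-04]), 'tool_pos': array([ 0.2143538 , -0.47877424,  0.20324308]), 'tool_rot': array([-3.14007708e+00, -2.18310795e-04,  4.20810354e-01]), 'contact_force': array([0.75065825, 0.17073311, 0.1004506 ]), 'torque': array([ 0.00927339, -0.01404889,  0.03231535]), 'opening': 0.09205040014947177}
['IKError', 'tcp_to_grasp']
scene [[448.6, 0.0, 323.6], [0.0, 448.6, 198.7], [0.0, 0.0, 1.0]] [[-0.506, 0.862, 0.014, 0.282], [0.599, 0.363, -0.714, -0.304], [-0.621, -0.353, -0.7, 1.664], [0.0, 0.0, 0.0, 1.0]]
top [[471.9, 0.0, 313.2], [0.0, 471.9, 199.0], [0.0, 0.0, 1.0]] [[0.026, -1.0, -0.011, 0.024], [-0.995, -0.025, -0.1, 0.604], [0.1, 0.013, -0.995, 1.54], [0.0, 0.0, 0.0, 1.0]]
```

View pics/scene0.png

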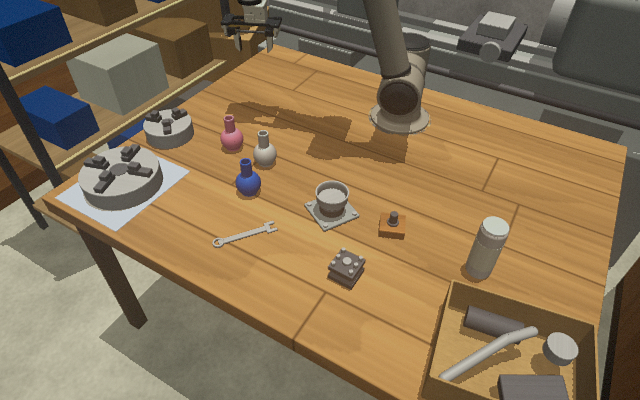

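View pics/top0.png

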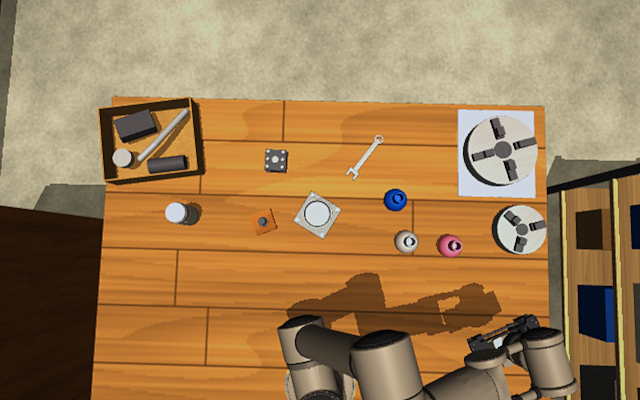

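The scene picture shows three flask shapes: aluminium at (264,151), or top (405,242); pink at (231,135), or top (450,245); and blue at (248,180), or top (395,200). The description points to the bare aluminium one. The ring cradle is at (331,203), or top (318,213). The stopper in its rest is at (393,222), or top (263,222).

I'll check that choice in a close crop.

```bash
python3 - <<'E'
import cv2,numpy as np
s=cv2.imread("pics/scene0.png");t=cv2.imread("pics/top0.png")
a=cv2.resize(s[120:250,210:420],None,fx=3.8,fy=3.8,interpolation=cv2.INTER_CUBIC)[:300*2]
cv2.imwrite("pics/c1.png",a[:590,:798])
b=cv2.resize(t[180:270,240:440],None,fx=4,fy=4,interpolation=cv2.INTER_CUBIC);cv2.imwrite("pics/c2.png",b)
E
```

```text
(no output)
```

View pics/c1.png

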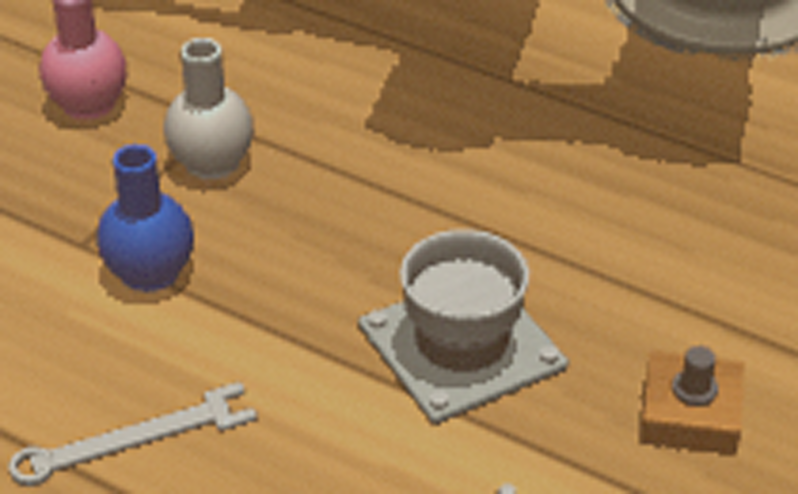

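View pics/c2.png

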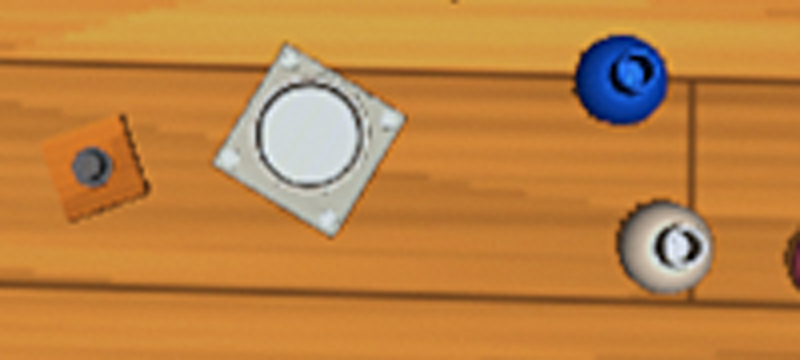

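```bash
cat > h.py <<'E'
import numpy as np,cv2
from cell import status, read_camera, camera_info
def cal(n):
    c=camera_info(n);return np.array(c["mtx"]),np.array(c["world_to_cam"])
def ray(n,u,v,z):
    K,T=cal(n);R=T[:3,:3];o=-R.T@T[:3,3];d=R.T@np.linalg.inv(K)@[u,v,1];return (o+d*(z-o[2])/d[2])[:2]
def proj(n,P):
    K,T=cal(n);q=K@(T[:3,:3]@np.array(P)+T[:3,3]);return q[:2]/q[2]
def cloud(n,d):
    K,T=cal(n);v,u=np.mgrid[:d.shape[0],:d.shape[1]];p=np.stack([(u-K[0,2])/K[0,0]*d,(v-K[1,2])/K[1,1]*d,d],-1)
    return (p-T[:3,3])@T[:3,:3]
E
python3 - <<'E'
from h import *
f=lambda n,u,v,z:print(n,ray(n,u,v,z).round(4))
c2=lambda u,v:(240+(u+.5)/4-.5,180+(v+.5)/4-.5)
c1=lambda u,v:(210+(u+.5)/3.8-.5,120+(v+.5)/3.8-.5)
print("flask");f("top",*c2(679,246),.118);f("scene",*c1(201,47),.118)
f("top",*c2(665,247),.036);f("scene",*c1(209,130),.036)
print("ring");f("top",*c2(309,135),.08);f("scene",*c1(464,278),.08)
print("plate");f("top",*c2(311,140),.01)
print("knob");f("top",*c2(89,165),.062);f("scene",*c1(699,355),.062)
for n in("top","scene"):
    d=np.load(f"pics/{n}0.npz")["d"];P=cloud(n,d).reshape(-1,3);P=P[d.ravel()>0]
    def near(x,y,r,z0,z1):
        m=(np.hypot(P[:,0]-x,P[:,1]-y)<r)&(P[:,2]>z0)&(P[:,2]<z1);Q=P[m]
        print(n,m.sum(),'mid',((Q.max(0)+Q.min(0))/2).round(4),'ext',(Q.max(0)-Q.min(0)).round(4),'zmax',Q[:,2].max().round(4))
    x,y=ray("top",*c2(679,246),.118);near(x,y,.05,.108,.13);near(x,y,.06,.02,.05)
    x,y=ray("top",*c2(309,135),.08);near(x,y,.07,.072,.1);near(x,y,.07,.05,.06)
    x,y=ray("top",*c2(89,165),.062);near(x,y,.04,.052,.08);near(x,y,.05,.02,.03)
print(status.observe()['time'])
E
```

```text
flask
top [ 0.4703 -0.2644]
scene [ 0.4699 -0.2721]
top [ 0.4705 -0.2687]
scene [ 0.474  -0.2691]
ring
top [0.5521 0.0252]
scene [0.5603 0.0267]
plate
top [0.5528 0.0237]
knob
top [0.5244 0.2032]
scene [0.5257 0.2017]
top 50 mid [ 0.4678 -0.2688  0.116 ] ext [0.0311 0.0323 0.016 ] zmax 0.124
top 62 mid [ 0.4684 -0.2693  0.0413] ext [0.072  0.0735 0.0173] zmax 0.0499
top 183 mid [0.5518 0.0247 0.0805] ext [0.0938 0.0906 0.0169] zmax 0.089
top 403 mid [0.552  0.0248 0.055 ] ext [0.079  0.0787 0.0099] zmax 0.06
top 39 mid [0.5239 0.203  0.0614] ext [0.0196 0.0214 0.0178] zmax 0.0703
top 281 mid [0.523  0.2039 0.025 ] ext [0.0878 0.088  0.0099] zmax 0.03
scene 62 mid [ 0.4731 -0.2697  0.1149] ext [0.032  0.0319 0.0134] zmax 0.1216
scene 166 mid [ 0.4814 -0.2665  0.0352] ext [0.0621 0.0709 0.0295] zmax 0.05
scene 232 mid [0.5554 0.0245 0.0783] ext [0.0953 0.0938 0.0126] zmax 0.0846
scene 401 mid [0.5568 0.0249 0.0551] ext [0.0909 0.0865 0.0097] zmax 0.0599
scene 56 mid [0.5261 0.203  0.0591] ext [0.0256 0.0201 0.0131] zmax 0.0657
scene 380 mid [0.5277 0.2024 0.025 ] ext [0.0872 0.0883 0.0099] zmax 0.0299
0.1
```

The crop confirms the choice. The bare-metal flask is standing upright with its neck open. Its rim is at about (0.470,-0.269), the ring at (0.553,0.025) and the stopper at (0.525,0.203). I'll turn the jaws to the diagonal first, so they clear the pink and blue flasks.

>>> jog_arm(plan=[[[0,0,0,0,0,-1,1],[0,0,0,0,0,-1,1],[0,0,0,0,0,0,1]]])

```text
time: 0.48
tool_pos: [0.2144, -0.479, 0.2036]
tool_rot: [-3.141, -0.0, 0.719]
contact_force: [-0.4, 0.8, 0.6]
opening: 0.0917
```

```bash
cat >> h.py <<'E'
from scipy.spatial.transform import Rotation as Ro
def go(x,y,z):
    s=status.observe();R=Ro.from_euler('xyz',s['tool_rot']).as_matrix()
    d=R.T@(np.array([x,y,z])-s['tool_pos'])/.05
    print('t',round(s['time'],3),'pos',s['tool_pos'].round(4),'rot',s['tool_rot'].round(4),'F',s['contact_force'].round(2),'T',s['torque'].round(2),'open',round(s['opening'],4))
    print('shares total',d.round(3))
E
python3 -c "
from h import *
go(.470,-.269,.2)"
```

```text
t 0.475 pos [ 0.2144 -0.479   0.2036] rot [-3.1409e+00 -3.0000e-04  7.1940e-01] F [-0.41  0.76  0.59] T [-0.03 -0.06 -0.06] open 0.0917
shares total [6.612 0.209 0.074]
```

>>> jog_arm(plan=[[[0.55,0.02,0,0,0,0,1],[0.55,0.02,0,0,0,0,1],[0.55,0.02,0,0,0,0,1],[0.55,0.02,0,0,0,0,1],[0.55,0.02,0,0,0,0,1],[0.55,0.02,0,0,0,0,1],[0.55,0.02,0,0,0,0,1],[0.55,0.02,0,0,0,0,1],[0.55,0.02,0,0,0,0,1],[0.55,0.02,0,0,0,0,1],[0.55,0,0,0,0,0,1],[0.55,0,0,0,0,0,1],[0,0,0,0,0,0,1],[0,0,0,0,0,0,1]]])

```text
time: 2.22
tool_pos: [0.4686, -0.2692, 0.2037]
tool_rot: [-3.141, 0.001, 0.719]
contact_force: [0.1, -0.1, 0.1]
opening: 0.0918
```

```bash
python3 -c "
from h import *
go(.470,-.269,.079)
for n in('top','scene'):
  p,d=read_camera(n);cv2.imwrite(f'pics/{n}1.png',p[:,:,::-1])
p=cv2.imread('pics/scene1.png')[60:220,180:400];cv2.imwrite('pics/s1.png',cv2.resize(p,None,fx=3.5,fy=3.5))
"
```

```text
t 2.225 pos [ 0.4686 -0.2692  0.2037] rot [-3.1413e+00  6.0000e-04  7.1930e-01] F [ 0.05 -0.07  0.14] T [-0.02 -0.04 -0.04] open 0.0918
shares total [0.026 0.017 2.495]
```

View pics/s1.png

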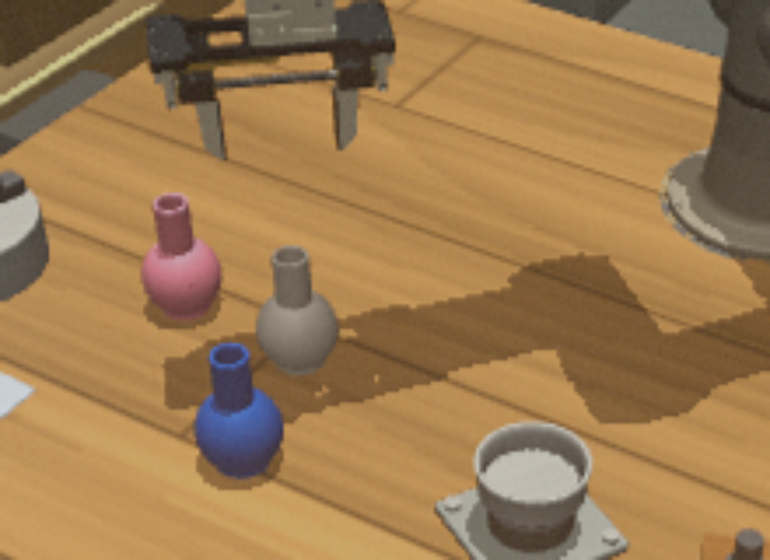

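```bash
python3 -c "
from h import *
print(proj('scene',[.4686,-.2692,.2037]),proj('top',[.4686,-.2692,.2037]))
p=cv2.imread('pics/top1.png')[170:330,300:500];cv2.imwrite('pics/t1.png',cv2.resize(p,None,fx=3.5,fy=3.5))"
```

```text
[261.22202984 108.35500884] [416.64466222 241.42916197]
```

View pics/t1.png

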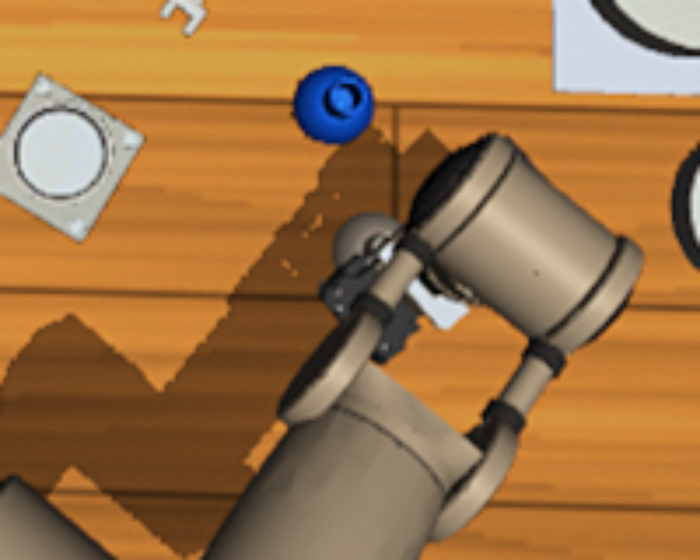

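```bash
python3 -c "
from h import *
print(proj('top',[.4686,-.2692,.32]),proj('scene',[.4686,-.2692,.27]))
p,d=read_camera('scene');cv2.imwrite('pics/scene2.png',p[:,:,::-1])
P=cloud('scene',d)
for z0,z1 in((.17,.19),(.19,.20),(.20,.21),(.21,.22),(.22,.235),(.235,.25),(.25,.27),(.27,.29),(.29,.32)):
  m=(d>0)&(np.hypot(P[...,0]-.47,P[...,1]+.27)<.14)&(P[...,2]>z0)&(P[...,2]<z1)
  Q=P[m]
  if len(Q): print(z0,len(Q),Q.min(0).round(3),Q.max(0).round(3))
go(.47,-.269,.079)
"
```

```text
[425.64945277 240.97259377] [259.27466492  88.47830011]
0.22 18 [ 0.438 -0.307  0.226] [ 0.513 -0.222  0.234]
0.235 54 [ 0.435 -0.311  0.235] [ 0.519 -0.216  0.249]
0.25 82 [ 0.436 -0.312  0.25 ] [ 0.522 -0.215  0.27 ]
0.27 58 [ 0.433 -0.315  0.27 ] [ 0.543 -0.212  0.29 ]
0.29 436 [ 0.419 -0.341  0.292] [ 0.56  -0.177  0.32 ]
t 2.375 pos [ 0.4684 -0.2696  0.2039] rot [3.1416e+00 3.0000e-04 7.1900e-01] F [-0.54  0.45  0.05] T [-0.09  0.03 -0.07] open 0.092
shares total [0.032 0.012 2.499]
```

The open fingertips sit about 18 mm above the TCP because the linkage swings, so heights are safe. I'll descend onto the neck and close.

>>> jog_arm(plan=[[[0.03,0.01,0.3,0,0,0,1],[0,0,0.4,0,0,0,1],[0,0,0.4,0,0,0,1],[0,0,0.4,0,0,0,1],[0,0,0.4,0,0,0,1],[0,0,0.4,0,0,0,1],[0,0,0.2,0,0,0,1],[0,0,0,0,0,0,1],[0,0,0,0,0,0,1]]])

```text
time: 3.5
tool_pos: [0.4708, -0.2686, 0.0795]
tool_rot: [3.14, -0.0, 0.721]
contact_force: [0.4, 0.4, 0.2]
opening: 0.0916
```

```bash
python3 -c "
from h import *
go(.470,-.269,.079)
for n in ['scene']:
  p,d=read_camera(n);cv2.imwrite('pics/s3.png',cv2.resize(p[60:220,180:400,::-1],None,fx=3.5,fy=3.5))
"
```

```text
t 3.5 pos [ 0.4708 -0.2686  0.0795] rot [ 3.1405e+00 -2.0000e-04  7.2070e-01] F [0.44 0.4  0.24] T [-0.01 -0.03 -0.  ] open 0.0916
shares total [-0.017 -0.005  0.009]
```

View pics/s3.png

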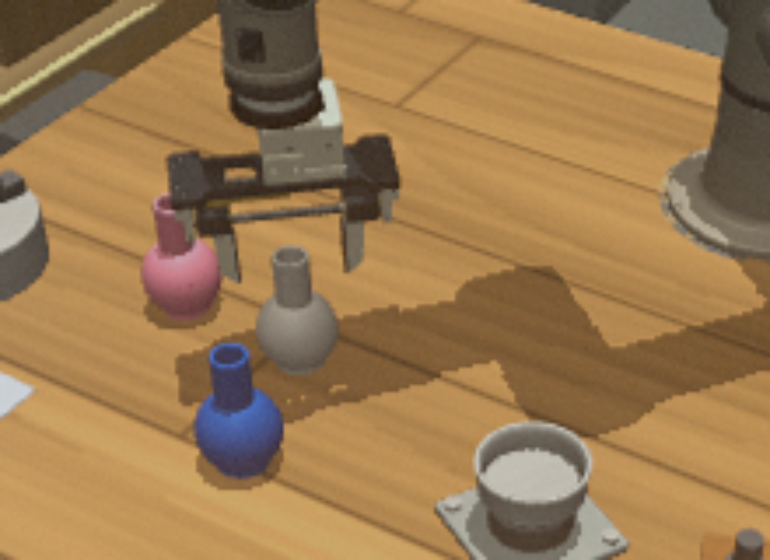

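The neck, at crop (291,275), lies between the two fingertips at (236,278) and (352,268). Closing now.

>>> jog_arm(plan=[[[0,0,0,0,0,0,0.2],[0,0,0,0,0,0,0.2],[0,0,0,0,0,0,0.2],[0,0,0,0,0,0,0],[0,0,0,0,0,0,0],[0,0,0,0,0,0,0],[0,0,0,0,0,0,0]]], squeeze=25)

```text
time: 4.42
tool_pos: [0.4706, -0.2685, 0.079]
tool_rot: [3.141, 0.0, 0.721]
contact_force: [1.1, -0.5, -0.7]
opening: 0.0325
```

>>> jog_arm(plan=[[[0,0,-0.1,0,0,0,0],[0,0,-0.2,0,0,0,0],[0,0,0,0,0,0,0],[0,0,0,0,0,0,0]]])

```text
time: 4.92
tool_pos: [0.4704, -0.2683, 0.094]
tool_rot: [3.142, 0.0, 0.721]
contact_force: [-0.1, 0.6, -2.3]
opening: 0.0327
```

```bash
python3 -c "
from h import *
go(.470,-.269,.21)
for n in ['scene']:
  p,d=read_camera(n);cv2.imwrite('pics/s4.png',cv2.resize(p[60:220,180:400,::-1],None,fx=3.5,fy=3.5))
"
```

```text
t 4.925 pos [ 0.4704 -0.2683  0.094 ] rot [3.1415 0.     0.7208] F [-0.09  0.64 -2.31] T [0.05 0.02 0.  ] open 0.0327
shares total [-0.016  0.006 -2.321]
```

View pics/s4.png

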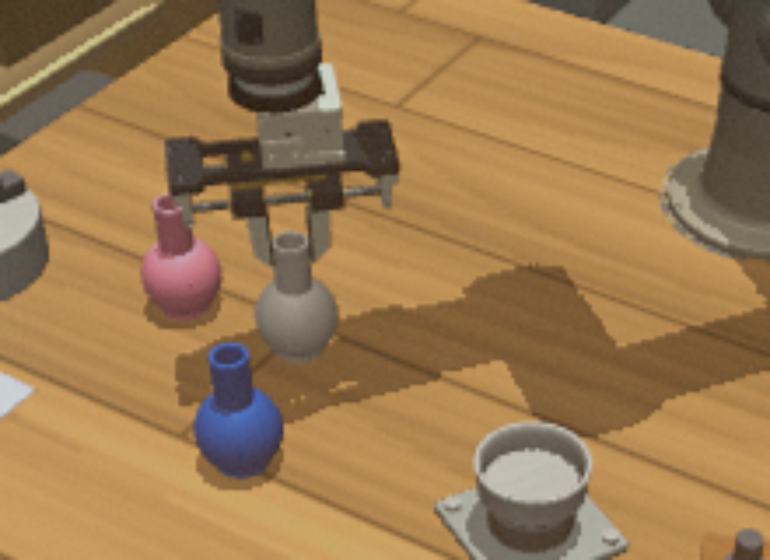

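The flask is held upright off the bench: rim at crop (291,240), opening 32.7 mm, and 2.3 N of weight on the wrist. Next I'll lift it and carry it over the ring.

>>> jog_arm(plan=[[[0,0,-0.2,0,0,0,0],[0,0,-0.4,0,0,0,0],[0,0,-0.4,0,0,0,0],[0,0,-0.4,0,0,0,0],[0,0,-0.4,0,0,0,0],[0,0,-0.3,0,0,0,0],[0,0,-0.2,0,0,0,0],[0,0,0,0,0,0,0]]])

```text
time: 5.98
tool_pos: [0.4707, -0.2685, 0.2095]
tool_rot: [3.14, -0.0, 0.721]
contact_force: [-1.0, -0.0, -2.5]
opening: 0.0326
```

```bash
python3 -c "
from h import *
go(.553,.025,.208)
"
```

```text
t 5.975 pos [ 0.4707 -0.2685  0.2095] rot [ 3.1404e+00 -2.0000e-04  7.2080e-01] F [-1.03 -0.01 -2.49] T [-0.04 -0.06  0.04] open 0.0326
shares total [ 5.111 -3.323  0.026]
```

>>> jog_arm(plan=[[[0.1,-0.07,0,0,0,0,0],[0.2,-0.13,0,0,0,0,0],[0.3,-0.195,0,0,0,0,0],[0.3,-0.195,0,0,0,0,0],[0.3,-0.195,0,0,0,0,0],[0.3,-0.195,0,0,0,0,0],[0.3,-0.195,0,0,0,0,0],[0.3,-0.195,0,0,0,0,0],[0.3,-0.195,0,0,0,0,0],[0.3,-0.195,0,0,0,0,0],[0.3,-0.195,0,0,0,0,0],[0.3,-0.195,0,0,0,0,0],[0.3,-0.195,0,0,0,0,0],[0.3,-0.195,0,0,0,0,0],[0.3,-0.195,0,0,0,0,0],[0.3,-0.195,0,0,0,0,0],[0.3,-0.195,0,0,0,0,0],[0.2,-0.13,0,0,0,0,0],[0.1,-0.07,0,0,0,0,0],[0,0,0,0,0,0,0]]])

```text
time: 8.48
tool_pos: [0.5523, 0.0251, 0.2088]
tool_rot: [3.141, 0.0, 0.721]
contact_force: [-0.1, 0.1, -2.3]
opening: 0.0324
```

>>> jog_arm(plan=[[[0,0,0,0,0,0,0],[0,0,0,0,0,0,0]]])

```text
time: 8.72
tool_pos: [0.5523, 0.0244, 0.2089]
tool_rot: [3.141, 0.0, 0.72]
contact_force: [0.2, 0.1, -2.2]
opening: 0.0323
```

```bash
python3 -c "
from h import *
go(.553,.025,.208)
for n,(a,b,c,e) in dict(scene=(80,240,240,440),top=(140,300,230,430)).items():
  p,d=read_camera(n);np.savez(f'pics/{n}5.npz',p=p,d=d);cv2.imwrite(f'pics/{n}5.png',cv2.resize(p[a:b,c:e,::-1],None,fx=3.5,fy=3.5,interpolation=cv2.INTER_CUBIC))
"
```

```text
t 8.725 pos [0.5523 0.0244 0.2089] rot [3.1414e+00 1.0000e-04 7.2010e-01] F [ 0.22  0.13 -2.25] T [-0.02  0.01  0.06] open 0.0323
shares total [0.019 0.001 0.019]
```

View pics/scene5.png

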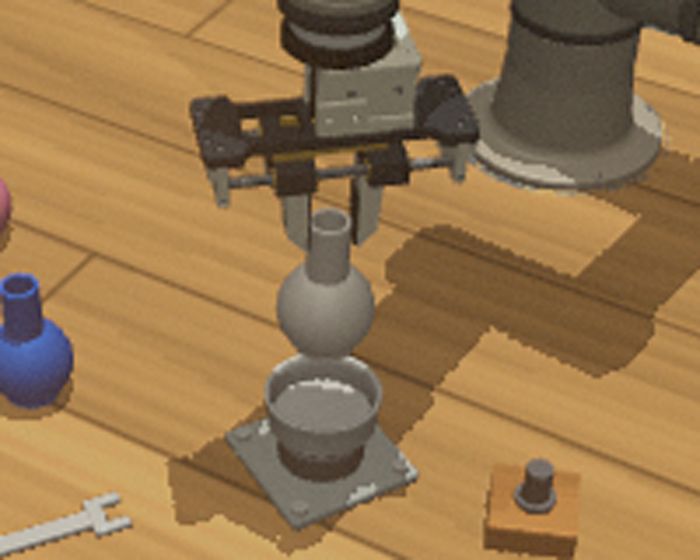

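View pics/top5.png

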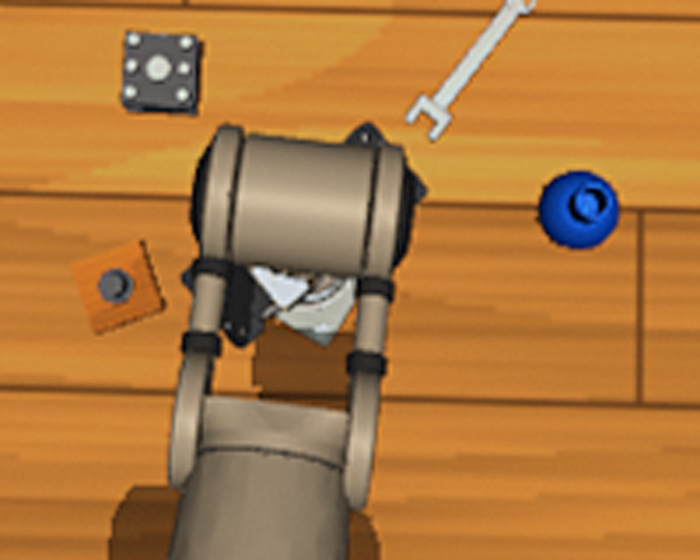

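```bash
python3 -c "
from h import *
c=lambda u,v:(240+(u+.5)/3.5-.5,80+(v+.5)/3.5-.5)
print('rim',ray('scene',*c(331,222),.248),'belly',ray('scene',*c(326,308),.166),'ring',ray('scene',*c(324,389),.080))
print('proj ring at(.5537,.0248,.08)',proj('scene',[.5537,.0248,.08]),c(324,389))
z=np.load('pics/scene5.npz');d=z['d'];P=cloud('scene',d)
def near(x,y,r,z0,z1):
  Q=P[(d>0)&(np.hypot(P[...,0]-x,P[...,1]-y)<r)&(P[...,2]>z0)&(P[...,2]<z1)]
  # cylinder/circle LSQ
  from scipy.optimize import least_squares
  return Q
from scipy.optimize import least_squares
Q=near(.553,.025,.045,.14,.185);C=np.array([.553,.025])
r=least_squares(lambda p:np.linalg.norm(Q-[p[0],p[1],p[2]],axis=1)-.038,[.553,.025,.166],loss='soft_l1',f_scale=.002)
print('belly sphere',r.x,len(Q))
z0=np.load('pics/scene0.npz');d=z0['d'];P=cloud('scene',d)
Q=near(.4705,-.269,.045,.015,.055)
r=least_squares(lambda p:np.linalg.norm(Q-[p[0],p[1],p[2]],axis=1)-.038,[.47,-.269,.036],loss='soft_l1',f_scale=.002)
print('belly at start',r.x)
d=z['d'];P=cloud('scene',d);Q=near(.555,.025,.06,.074,.088);print('ring now',((Q.max(0)+Q.min(0))/2))
"
```

```text
rim [0.55350892 0.02501734] belly [0.55395168 0.0237275 ] ring [0.55253802 0.02383973]
proj ring at(.5537,.0248,.08) [332.30721393 191.15191611] (332.2142857142857, 190.78571428571428)
belly sphere [0.5526495  0.02170877 0.16657742] 310
belly at start [ 0.47195439 -0.27174004  0.03635324]
ring now [0.5553801  0.02469604 0.07902445]
```

By the scene view, the flask axis and the ring centre agree within about 1–2 mm: belly (326,308) and ring rim (324,389) in the crop. The clearance at the rim is about 4 mm, so I'll lower it.

>>> jog_arm(plan=[[[0.02,0,0.1,0,0,0,0],[0,0,0.2,0,0,0,0],[0,0,0.2,0,0,0,0],[0,0,0.2,0,0,0,0],[0,0,0.2,0,0,0,0],[0,0,0.2,0,0,0,0],[0,0,0.15,0,0,0,0],[0,0,0.1,0,0,0,0],[0,0,0.06,0,0,0,0],[0,0,0,0,0,0,0],[0,0,0,0,0,0,0]]])

```text
time: 10.2
tool_pos: [0.5533, 0.0255, 0.1387]
tool_rot: [3.141, -0.0, 0.721]
contact_force: [-0.8, 0.1, -1.8]
opening: 0.0322
```

>>> jog_arm(plan=[[[0,0,0.06,0,0,0,0],[0,0,0,0,0,0,0],[0,0,0,0,0,0,0]]])

```text
time: 10.58
tool_pos: [0.5531, 0.0255, 0.1354]
tool_rot: [3.142, 0.0, 0.721]
contact_force: [0.4, 0.1, -3.2]
opening: 0.0327
```

>>> jog_arm(plan=[[[0,0,0.06,0,0,0,0],[0,0,0,0,0,0,0],[0,0,0,0,0,0,0]]])

```text
time: 10.95
tool_pos: [0.5537, 0.0254, 0.1332]
tool_rot: [3.14, -0.001, 0.721]
contact_force: [-0.2, 0.0, 4.2]
opening: 0.0323
```

```bash
python3 -c "
from h import *
go(.553,.025,.134)
p,d=read_camera('scene');cv2.imwrite('pics/s6.png',cv2.resize(p[80:240,240:440,::-1],None,fx=3.5,fy=3.5,interpolation=cv2.INTER_CUBIC))
"
```

```text
t 10.95 pos [0.5537 0.0254 0.1332] rot [ 3.1401e+00 -1.2000e-03  7.2080e-01] F [-0.15  0.02  4.16] T [-0.05 -0.02  0.  ] open 0.0323
shares total [-0.016 -0.002 -0.015]
```

View pics/s6.png

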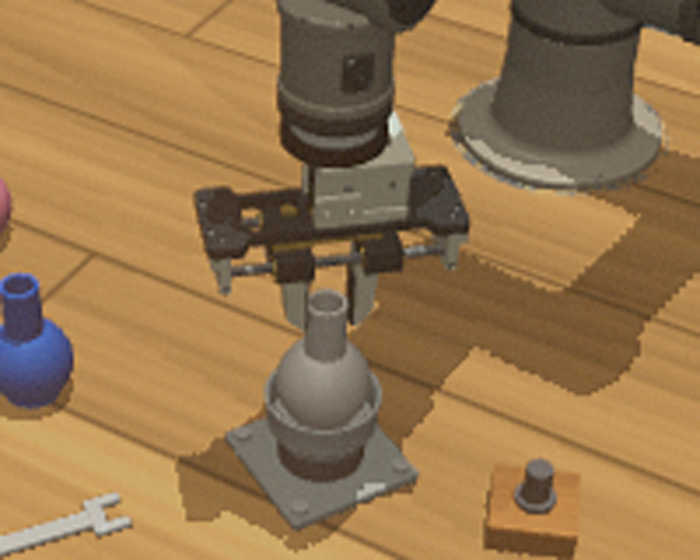

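The flask stands upright in the ring: belly (323,390) is centred in the rim, and there is 4 N of upward contact force. I'll release and rise.

>>> jog_arm(plan=[[[0,0,-0.02,0,0,0,0],[0,0,0,0,0,0,0.4],[0,0,0,0,0,0,0.6],[0,0,0,0,0,0,1],[0,0,0,0,0,0,1],[0,0,-0.1,0,0,0,1],[0,0,-0.3,0,0,0,1],[0,0,-0.4,0,0,0,1],[0,0,-0.4,0,0,0,1],[0,0,-0.4,0,0,0,1],[0,0,-0.4,0,0,0,1],[0,0,-0.2,0,0,0,1],[0,0,0,0,0,0,1]]])

```text
time: 12.62
tool_pos: [0.5534, 0.0255, 0.2444]
tool_rot: [3.14, -0.001, 0.721]
contact_force: [0.2, -0.4, 0.1]
opening: 0.0917
```

```bash
python3 -c "
from h import *
go(.525,.203,.2)
"
```

```text
t 12.625 pos [0.5534 0.0255 0.2444] rot [ 3.1401e+00 -1.2000e-03  7.2080e-01] F [ 0.24 -0.42  0.05] T [ 0.01 -0.06  0.03] open 0.0917
shares total [ 1.915 -3.043  0.885]
```

>>> jog_arm(plan=[[[0.12,-0.19,0,0,0,0,1],[0.2,-0.32,0,0,0,0,1],[0.2,-0.32,0,0,0,0,1],[0.2,-0.32,0,0,0,0,1],[0.2,-0.31,0,0,0,0,1],[0.2,-0.32,0,0,0,0,1],[0.2,-0.32,0,0,0,0,1],[0.2,-0.32,0.2,0,0,0,1],[0.2,-0.31,0.3,0,0,0,1],[0.2,-0.31,0.38,0,0,0,1],[0,0,0,0,0,0,1],[0,0,0,0,0,0,1]]])

```text
time: 14.12
tool_pos: [0.5251, 0.2029, 0.1994]
tool_rot: [3.141, 0.0, 0.721]
contact_force: [-0.1, 0.4, 0.1]
opening: 0.0917
```

```bash
python3 -c "
from h import *
go(.525,.203,.036)
for n,(a,b,c,e) in dict(scene=(80,240,260,460),top=(140,300,200,400)).items():
  p,d=read_camera(n);np.savez(f'pics/{n}7.npz',p=p,d=d);cv2.imwrite(f'pics/{n}7.png',cv2.resize(p[a:b,c:e,::-1],None,fx=3.5,fy=3.5,interpolation=cv2.INTER_CUBIC))
"
```

```text
t 14.125 pos [0.5251 0.2029 0.1994] rot [3.1412e+00 2.0000e-04 7.2090e-01] F [-0.07  0.43  0.14] T [ 0.   -0.02 -0.03] open 0.0917
shares total [ 1.000e-03 -4.000e-03  3.269e+00]
```

View pics/scene7.png

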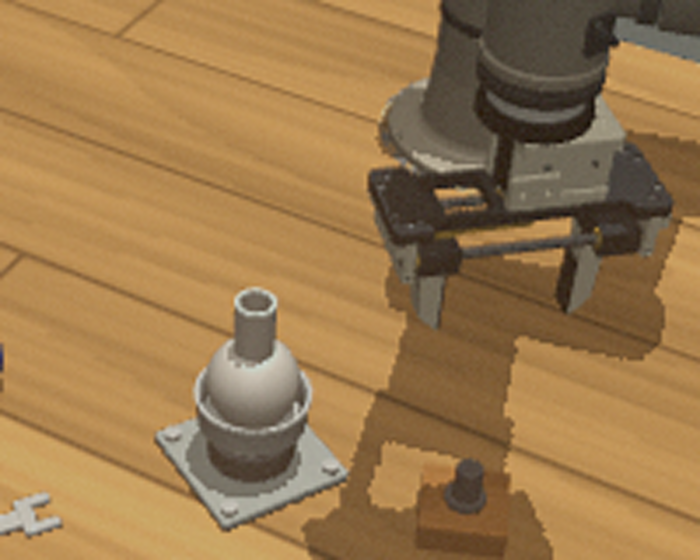

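View pics/top7.png

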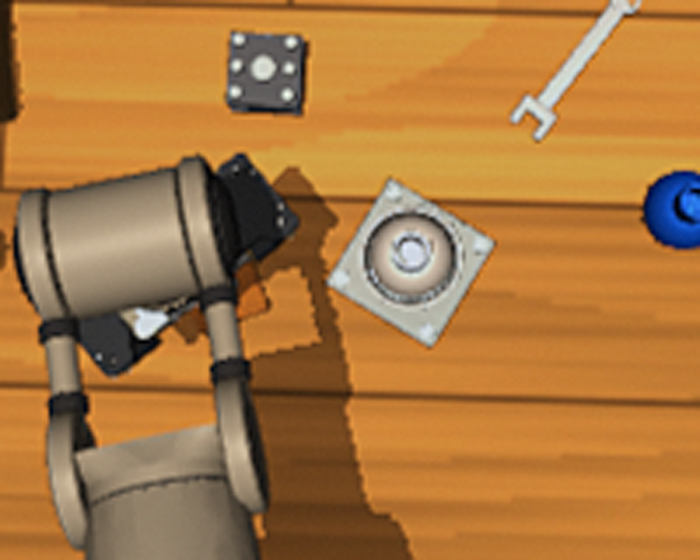

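The flask stands upright and centred in the ring: mouth at scene crop (256,303), top crop (412,252). I'll measure the mouth and descend on the stopper.

```bash
python3 -c "
from h import *
cs=lambda u,v:(260+(u+.5)/3.5-.5,80+(v+.5)/3.5-.5)
ct=lambda u,v:(200+(u+.5)/3.5-.5,140+(v+.5)/3.5-.5)
print('mouth',ray('scene',*cs(256,303),.173),ray('top',*ct(412,252),.173))
for n in('scene','top'):
  z=np.load(f'pics/{n}7.npz');d=z['d'];P=cloud(n,d)
  Q=P[(d>0)&(np.hypot(P[...,0]-.553,P[...,1]-.025)<.04)&(P[...,2]>.16)&(P[...,2]<.19)];print(n,len(Q),((Q.max(0)+Q.min(0))/2).round(4),(Q.max(0)-Q.min(0)).round(4))
"
```

```text
mouth [0.55612836 0.02473865] [0.55084079 0.02340468]
scene 109 [0.5557 0.0238 0.1678] [0.0342 0.0331 0.0157]
top 44 [0.5516 0.0245 0.1713] [0.0326 0.0303 0.0182]
```

>>> jog_arm(plan=[[[0,0,0.2,0,0,0,1],[0,0,0.4,0,0,0,1],[0,0,0.4,0,0,0,1],[0,0,0.4,0,0,0,1],[0,0,0.4,0,0,0,1],[0,0,0.4,0,0,0,1],[0,0,0.2,0,0,0,1],[0,0,0,0,0,0,1],[0,0,0,0,0,0,1]]])

```text
time: 15.35
tool_pos: [0.5254, 0.2031, 0.0801]
tool_rot: [3.141, -0.001, 0.721]
contact_force: [0.1, -0.1, 0.5]
opening: 0.092
```

```bash
python3 -c "
from h import *
go(.525,.203,.036)
for n,(a,b,c,e) in dict(scene=(120,250,340,480)).items():
  p,d=read_camera(n);cv2.imwrite(f'pics/{n}8.png',cv2.resize(p[a:b,c:e,::-1],None,fx=4.5,fy=4.5,interpolation=cv2.INTER_CUBIC))
"
```

```text
t 15.35 pos [0.5254 0.2031 0.0801] rot [ 3.1409e+00 -1.2000e-03  7.2070e-01] F [ 0.11 -0.11  0.53] T [-0.02  0.04 -0.01] open 0.092
shares total [-0.009 -0.004  0.882]
```

View pics/scene8.png

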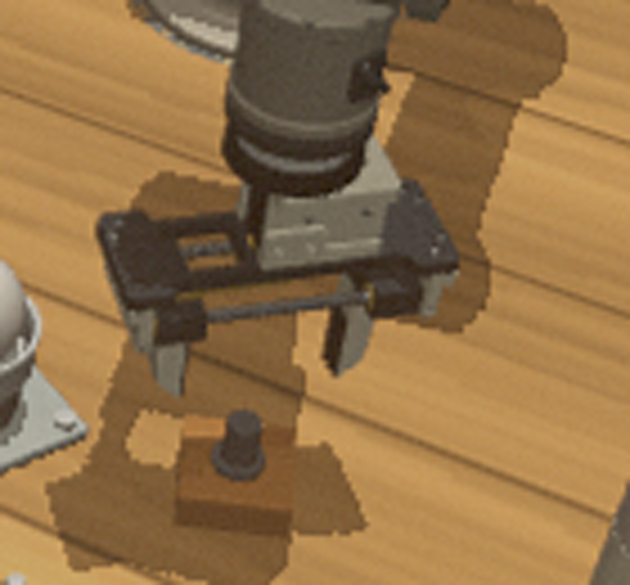

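The knob at (243,430) in the crop sits between the fingers. The mouth averages (0.5535,0.0241) over both views, which matches the release pose. Descending and gripping the knob.

>>> jog_arm(plan=[[[0,0,0.2,0,0,0,1],[0,0,0.3,0,0,0,1],[0,0,0.28,0,0,0,1],[0,0,0.1,0,0,0,1],[0,0,0,0,0,0,1],[0,0,0,0,0,0,0.5],[0,0,0,0,0,0,0.3],[0,0,0,0,0,0,0],[0,0,0,0,0,0,0],[0,0,0,0,0,0,0],[0,0,0,0,0,0,0]]], squeeze=30)

```text
time: 16.77
tool_pos: [0.5249, 0.2031, 0.0354]
tool_rot: [3.141, 0.0, 0.721]
contact_force: [-0.7, 1.0, 0.0]
opening: 0.0365
```

```bash
python3 -c "
from h import *
go(.525,.203,.036)
for n,(a,b,c,e) in dict(scene=(120,250,340,480)).items():
  p,d=read_camera(n);cv2.imwrite(f'pics/{n}9.png',cv2.resize(p[a:b,c:e,::-1],None,fx=4.5,fy=4.5,interpolation=cv2.INTER_CUBIC))
"
```

```text
t 16.775 pos [0.5249 0.2031 0.0354] rot [3.1415 0.     0.7208] F [-0.72  0.97  0.04] T [-0.   -0.05 -0.  ] open 0.0365
shares total [ 0.001  0.003 -0.012]
```

View pics/scene9.png

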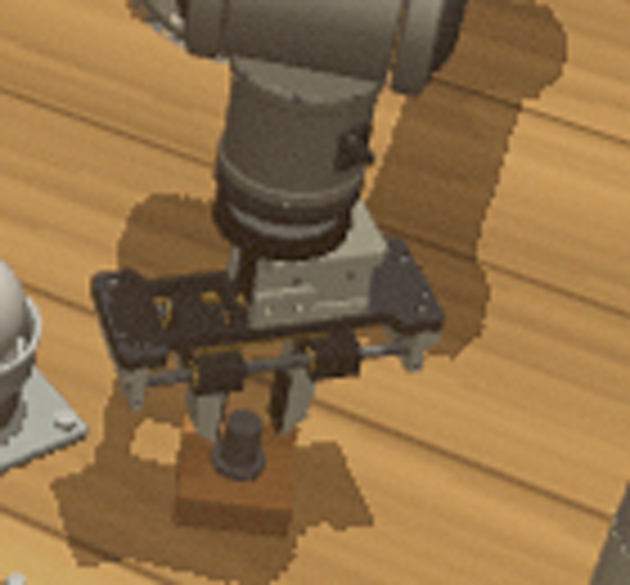

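>>> jog_arm(plan=[[[0,0,0,0,0,0,0],[0,0,0,0,0,0,0]]])

```text
time: 17.08
tool_pos: [0.5249, 0.2031, 0.0354]
tool_rot: [3.142, 0.0, 0.721]
contact_force: [0.7, 0.7, 0.1]
opening: 0.019
```

>>> jog_arm(plan=[[[0,0,0,0,0,0,0],[0,0,0,0,0,0,0]]])

```text
time: 17.32
tool_pos: [0.5248, 0.2031, 0.0354]
tool_rot: [3.142, 0.0, 0.721]
contact_force: [0.2, -0.0, -0.4]
opening: 0.0193
```

```bash
python3 -c "
from h import *
go(.525,.203,.036)
for n,(a,b,c,e) in dict(scene=(120,250,340,480)).items():
  p,d=read_camera(n);cv2.imwrite(f'pics/{n}10.png',cv2.resize(p[a:b,c:e,::-1],None,fx=4.5,fy=4.5,interpolation=cv2.INTER_CUBIC))
"
```

```text
t 17.325 pos [0.5248 0.2031 0.0354] rot [3.1416e+00 1.0000e-04 7.2080e-01] F [ 0.2  -0.04 -0.36] T [ 0.01 -0.   -0.04] open 0.0193
shares total [ 0.001  0.003 -0.012]
```

View pics/scene10.png

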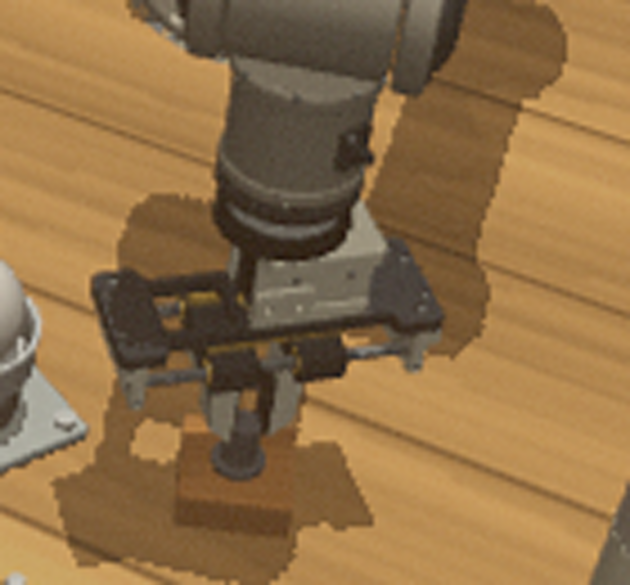

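Opening reads 19.3 mm on a 22 mm knob, which suggests an off-centre grip. I'll check where the fingers and knob are before lifting.

```bash
python3 -c "
from h import *
s=status.observe();R=Ro.from_euler('xyz',s['tool_rot']).as_matrix()
p,d=read_camera('scene');P=cloud('scene',d);L=(P-s['tool_pos'])@R
for a,b in((.0,.01),(.01,.02),(.02,.03),(.03,.045),(-.03,-.022),(-.022,-.01),(-.01,0),(.0,.01)):
  pass
for z0,z1 in((-.005,.0),(-.01,-.005),(-.015,-.01),(-.02,-.015),(-.025,-.02),(-.03,-.025),(-.04,-.03)):
  m=(d>0)&(abs(L[...,0])<.04)&(abs(L[...,1])<.06)&(L[...,2]>z0)&(L[...,2]<z1)
  Q=L[m]*1000
  print(z0);print([tuple(int(round(v)) for v in q)+tuple((p[m][i]//1).tolist()) for i,q in enumerate(Q)][:25])
"
```

```text
-0.005
[(-5, 13, 0, 82, 73, 63), (-1, 12, -4, 67, 56, 50), (2, 13, -3, 64, 53, 43), (4, 10, -5, 70, 59, 45), (4, 10, -1, 68, 51, 39), (8, 9, -5, 67, 52, 44), (10, -2, -5, 68, 57, 44), (8, -6, -2, 67, 54, 40), (12, 4, -4, 69, 55, 46), (10, 0, -2, 67, 55, 43), (10, -3, -1, 69, 55, 47), (12, 1, 0, 76, 61, 50), (14, -7, 0, 84, 73, 66), (14, 13, 0, 85, 75, 67)]
-0.01
[(-2, 12, -7, 75, 62, 52), (5, 8, -6, 68, 57, 45), (9, 7, -9, 72, 62, 49), (10, 2, -10, 69, 57, 46), (10, -1, -9, 70, 56, 50), (11, 7, -8, 68, 54, 43), (13, 2, -9, 67, 55, 47)]
-0.015
[(5, 12, -15, 88, 78, 69), (7, -8, -12, 86, 63, 43), (6, 12, -11, 65, 54, 42), (9, 10, -14, 65, 51, 42), (10, 5, -14, 72, 60, 48), (8, 1, -12, 71, 55, 46), (11, 0, -15, 73, 61, 48), (10, -4, -12, 62, 54, 39), (10, 4, -10, 73, 59, 53), (12, -3, -11, 68, 55, 50), (14, 6, -10, 70, 56, 49)]
-0.02
[(7, 1, -18, 70, 58, 48), (10, 11, -19, 66, 51, 43), (8, 8, -17, 66, 54, 42), (11, 6, -19, 64, 52, 38), (12, 3, -20, 69, 58, 50), (10, 0, -17, 72, 57, 45), (10, -3, -17, 66, 53, 41), (10, 8, -15, 72, 58, 46)]
-0.025
[(1, 4, -25, 81, 70, 63), (0, -6, -22, 81
[... 981 characters left out ...]
9, 72, 50, 31), (-4, -8, -37, 69, 51, 30), (-2, -8, -35, 67, 47, 35), (2, -8, -39, 51, 32, 23), (2, -9, -35, 51, 38, 25), (4, 29, -40, 120, 90, 60), (8, -7, -38, 56, 40, 29), (11, -20, -38, 116, 107, 90), (10, 14, -40, 122, 112, 94), (9, -10, -34, 51, 35, 20), (10, -12, -35, 108, 101, 84), (14, -13, -38, 116, 106, 90), (13, -17, -37, 112, 104, 87), (12, -20, -35, 114, 105, 88), (12, -23, -35, 121, 106, 79), (12, 25, -40, 112, 104, 89), (9, 18, -36, 114, 108, 90), (10, 16, -36, 115, 106, 88), (14, 15, -40, 104, 96, 78), (10, -10, -32, 58, 44, 27), (13, -11, -35, 116, 105, 90), (11, -15, -31, 113, 106, 89), (11, -18, -30, 116, 109, 92), (11, 25, -35, 116, 105, 88), (13, 23, -36, 114, 107, 91)]
```

The knob is centred between the fingers (tool x ≈ 1 mm, y ≈ 0). However, the visible finger ends sit about 20 mm behind the TCP, so only the top 5–7 mm of the knob is held. I'll open, go 17 mm lower and regrip.

>>> jog_arm(plan=[[[0,0,0,0,0,0,0.6],[0,0,0,0,0,0,0.6],[0,0,0,0,0,0,0.6],[0,0,0.1,0,0,0,0.6],[0,0,0.1,0,0,0,0.6],[0,0,0,0,0,0,0.6]]])

```text
time: 18.18
tool_pos: [0.5244, 0.203, 0.0247]
tool_rot: [-3.141, 0.001, 0.721]
contact_force: [1.0, 0.3, 0.8]
opening: 0.055
```

>>> jog_arm(plan=[[[0,0,0.07,0,0,0,0.6],[0,0,0.07,0,0,0,0.6],[0,0,0,0,0,0,0.6]]])

```text
time: 18.55
tool_pos: [0.5246, 0.203, 0.018]
tool_rot: [-3.141, 0.001, 0.721]
contact_force: [0.4, -0.2, -0.0]
opening: 0.0549
```

>>> jog_arm(plan=[[[0,0,0,0,0,0,0],[0,0,0,0,0,0,0],[0,0,0,0,0,0,0],[0,0,0,0,0,0,0],[0,0,0,0,0,0,0],[0,0,0,0,0,0,0]]])

```text
time: 19.3
tool_pos: [0.5249, 0.2031, 0.0185]
tool_rot: [3.141, -0.0, 0.721]
contact_force: [0.6, -0.6, 1.1]
opening: 0.0203
```

```bash
python3 -c "
from h import *
go(.525,.203,.036)
for n,(a,b,c,e) in dict(scene=(120,250,340,480)).items():
  p,d=read_camera(n);cv2.imwrite(f'pics/{n}11.png',cv2.resize(p[a:b,c:e,::-1],None,fx=4.5,fy=4.5,interpolation=cv2.INTER_CUBIC))
"
```

```text
t 19.3 pos [0.5249 0.2031 0.0185] rot [ 3.1415e+00 -1.0000e-04  7.2080e-01] F [ 0.6  -0.57  1.12] T [-0.03 -0.04  0.01] open 0.0203
shares total [-0.     0.003 -0.35 ]
```

View pics/scene11.png

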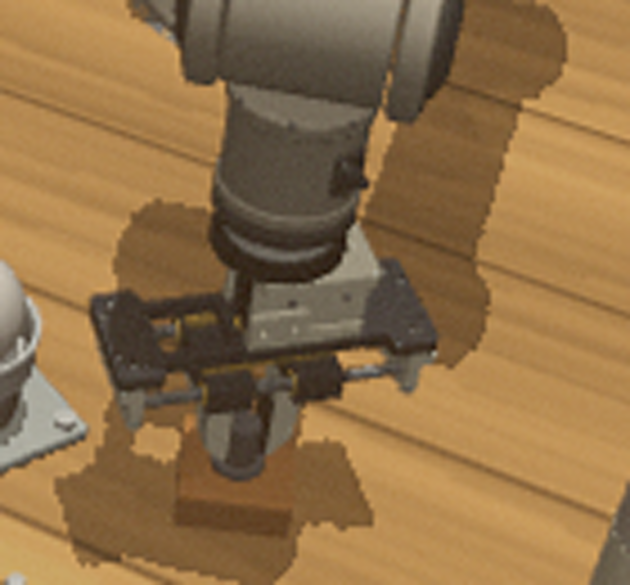

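The fingers now cover the full knob, with tips just above the flange at crop (237,460). Lifting.

>>> jog_arm(plan=[[[0,0,-0.1,0,0,0,0],[0,0,-0.2,0,0,0,0],[0,0,-0.3,0,0,0,0],[0,0,-0.4,0,0,0,0],[0,0,-0.4,0,0,0,0],[0,0,-0.4,0,0,0,0],[0,0,-0.4,0,0,0,0],[0,0,-0.4,0,0,0,0],[0,0,-0.4,0,0,0,0],[0,0,-0.4,0,0,0,0],[0,0,-0.4,0,0,0,0],[0,0,-0.2,0,0,0,0],[0,0,-0.1,0,0,0,0],[0,0,0,0,0,0,0]]], squeeze=40)

```text
time: 21.1
tool_pos: [0.5248, 0.2031, 0.2233]
tool_rot: [3.142, 0.0, 0.721]
contact_force: [-0.6, -0.1, -1.1]
opening: 0.0202
```

```bash
python3 -c "
from h import *
go(.5535,.0245,.223)
for n,(a,b,c,e) in dict(scene=(80,240,280,480)).items():
  p,d=read_camera(n);cv2.imwrite(f'pics/{n}12.png',cv2.resize(p[a:b,c:e,::-1],None,fx=3.5,fy=3.5,interpolation=cv2.INTER_CUBIC))
"
```

```text
t 21.1 pos [0.5248 0.2031 0.2233] rot [3.1415e+00 2.0000e-04 7.2080e-01] F [-0.6  -0.09 -1.13] T [ 0.01 -0.04  0.01] open 0.0202
shares total [-1.925  3.062  0.007]
```

View pics/scene12.png

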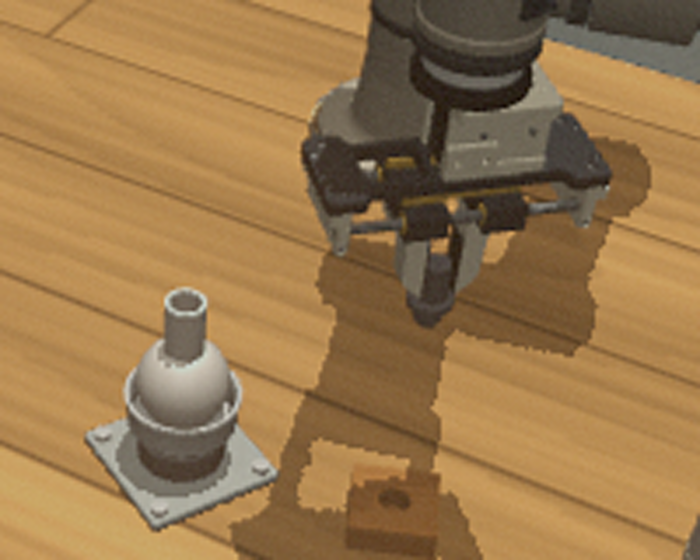

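The stopper is held upright (plug tip at crop (428,318)) and is well above the mouth level. Moving over the mouth.

>>> jog_arm(plan=[[[-0.1,0.16,0,0,0,0,0],[-0.2,0.32,0,0,0,0,0],[-0.2,0.32,0,0,0,0,0],[-0.2,0.32,0,0,0,0,0],[-0.2,0.32,0,0,0,0,0],[-0.2,0.32,0,0,0,0,0],[-0.2,0.32,0,0,0,0,0],[-0.2,0.32,0,0,0,0,0],[-0.2,0.32,0,0,0,0,0],[-0.15,0.24,0,0,0,0,0],[-0.08,0.1,0,0,0,0,0],[0,0,0.2,0,0,0,0],[0,0,0.2,0,0,0,0],[0,0,0,0,0,0,0],[0,0,0,0,0,0,0],[0,0,0,0,0,0,0]]])

```text
time: 23.15
tool_pos: [0.5535, 0.0247, 0.2037]
tool_rot: [3.141, -0.0, 0.721]
contact_force: [0.6, 0.1, -0.7]
opening: 0.0206
```

```bash
python3 -c "
from h import *
go(.5535,.0245,.203)
for n,(a,b,c,e) in dict(scene=(90,200,270,400)).items():
  p,d=read_camera(n);np.savez('pics/s13.npz',p=p,d=d);cv2.imwrite(f'pics/{n}13.png',cv2.resize(p[a:b,c:e,::-1],None,fx=5,fy=5,interpolation=cv2.INTER_CUBIC))
"
```

```text
t 23.15 pos [0.5535 0.0247 0.2037] rot [ 3.1411e+00 -4.0000e-04  7.2120e-01] F [ 0.56  0.1  -0.65] T [-0.03 -0.09  0.05] open 0.0206
shares total [-0.003  0.002  0.014]
```

View pics/scene13.png

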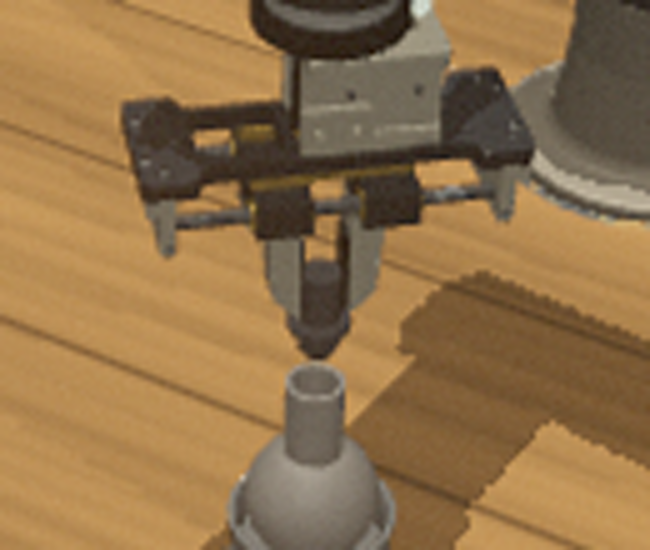

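```bash
python3 -c "
from h import *
c=lambda u,v:(270+(u+.5)/5-.5,90+(v+.5)/5-.5)
i=lambda q:((q[0]+.5-270)*5-.5,(q[1]+.5-90)*5-.5)
for z in(.247,.2112,.193,.173): print(z,i(proj('scene',[.5535,.0247,z])))
print('mouth',ray('scene',*c(315,384),.173))
print('knob top',ray('scene',*c(324,271),.247))
r=.5*.0105
# lowest visible plug edge toward camera
print(i(proj('scene',[.5535+.0065,.0247+.0037,.193])))
"
```

```text
0.247 (np.float64(322.4767668162478), np.float64(268.7259834381255))
0.2112 (np.float64(320.4138930559146), np.float64(323.9462006057938))
0.193 (np.float64(319.39884576237387), np.float64(351.1175831026726))
0.173 (np.float64(318.3084496399645), np.float64(380.3059473332031))
mouth [0.55704496 0.02469295]
knob top [0.55473935 0.02628759]
(np.float64(319.4324392019213), np.float64(360.24995203030795))
```

Measured against both views, the mouth is about 0.7 mm off in y from the stopper axis, within the 2 mm clearance. I'll nudge and lower in guarded steps.

>>> jog_arm(plan=[[[0,0.015,0,0,0,0,0],[0,0,0.15,0,0,0,0],[0,0,0.15,0,0,0,0],[0,0,0.1,0,0,0,0],[0,0,0.06,0,0,0,0],[0,0,0,0,0,0,0],[0,0,0,0,0,0,0]]])

```text
time: 24.08
tool_pos: [0.554, 0.0239, 0.1806]
tool_rot: [3.141, -0.0, 0.721]
contact_force: [-0.3, 0.3, 0.1]
opening: 0.0203
```

>>> jog_arm(plan=[[[0,0,0.06,0,0,0,0],[0,0,0.06,0,0,0,0],[0,0,0,0,0,0,0]]])

```text
time: 24.45
tool_pos: [0.5536, 0.0239, 0.174]
tool_rot: [-3.141, 0.001, 0.721]
contact_force: [-0.1, 0.9, -1.3]
opening: 0.0204
```

```bash
python3 -c "
from h import *
go(.5537,.024,.1655)
for n,(a,b,c,e) in dict(scene=(90,200,270,400)).items():
  p,d=read_camera(n);cv2.imwrite(f'pics/{n}14.png',cv2.resize(p[a:b,c:e,::-1],None,fx=5,fy=5,interpolation=cv2.INTER_CUBIC))
"
```

```text
t 24.45 pos [0.5536 0.0239 0.174 ] rot [-3.1412e+00  5.0000e-04  7.2080e-01] F [-0.08  0.94 -1.31] T [-0.03 -0.02 -0.  ] open 0.0204
shares total [ 0.002 -0.001  0.171]
```

View pics/scene14.png

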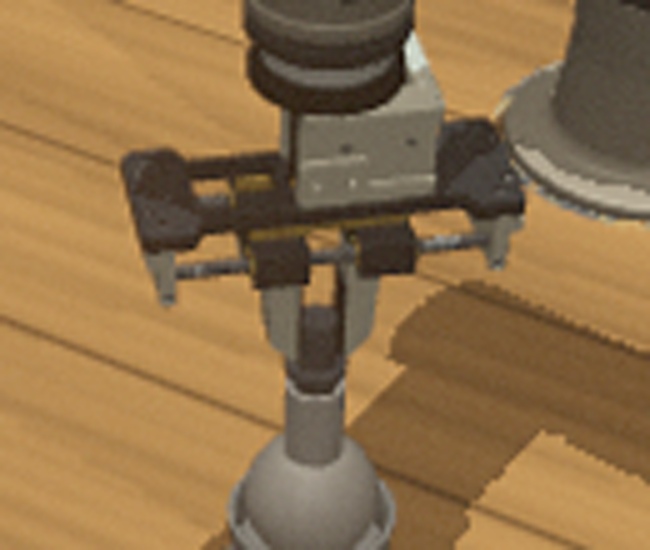

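The plug has entered the bore with no contact force, and the flask hasn't moved (neck at (316,400)). Continuing to seat the flange.

>>> jog_arm(plan=[[[0,0,0.06,0,0,0,0],[0,0,0.06,0,0,0,0],[0,0,0,0,0,0,0],[0,0,0,0,0,0,0]]])

```text
time: 25.0
tool_pos: [0.5539, 0.0239, 0.1684]
tool_rot: [3.142, 0.0, 0.721]
contact_force: [0.5, 0.7, -0.3]
opening: 0.0203
```

>>> jog_arm(plan=[[[0,0,0.05,0,0,0,0],[0,0,0.03,0,0,0,0],[0,0,0,0,0,0,0],[0,0,0,0,0,0,0]]], squeeze=50)

```text
time: 25.5
tool_pos: [0.554, 0.0239, 0.1649]
tool_rot: [3.141, -0.0, 0.721]
contact_force: [-1.1, 0.1, 4.0]
opening: 0.0202
```

```bash
python3 -c "
from h import *
go(.5537,.024,.15)
for n,(a,b,c,e) in dict(scene=(90,200,270,400)).items():
  p,d=read_camera(n);cv2.imwrite(f'pics/{n}15.png',cv2.resize(p[a:b,c:e,::-1],None,fx=5,fy=5,interpolation=cv2.INTER_CUBIC))
"
```

```text
t 25.5 pos [0.554  0.0239 0.1649] rot [ 3.1409e+00 -5.0000e-04  7.2080e-01] F [-1.12  0.14  3.97] T [-0.03  0.16 -0.06] open 0.0202
shares total [-0.004 -0.006  0.297]
```

View pics/scene15.png

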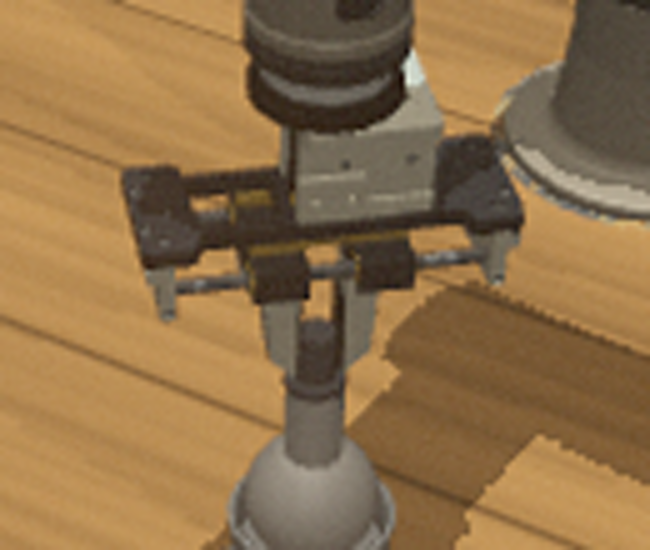

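The flange is on the mouth (crop (316,388)), at the predicted height and with 4 N contact. Now pressing the ring down in steps.

>>> jog_arm(plan=[[[0,0,0.05,0,0,0,0],[0,0,0.05,0,0,0,0],[0,0,0,0,0,0,0],[0,0,0,0,0,0,0]]])

```text
time: 26.05
tool_pos: [0.5541, 0.0239, 0.1598]
tool_rot: [3.141, -0.001, 0.721]
contact_force: [-2.1, 0.7, 6.5]
opening: 0.0205
```

>>> jog_arm(plan=[[[0,0,0.05,0,0,0,0],[0,0,0.05,0,0,0,0],[0,0,0,0,0,0,0],[0,0,0,0,0,0,0]]])

```text
time: 26.55
tool_pos: [0.5542, 0.0239, 0.1552]
tool_rot: [3.14, -0.001, 0.721]
contact_force: [-2.2, 0.1, 9.7]
opening: 0.0205
```

>>> jog_arm(plan=[[[0,0,0.04,0,0,0,0],[0,0,0.03,0,0,0,0],[0,0,0,0,0,0,0],[0,0,0,0,0,0,0]]])

```text
time: 27.05
tool_pos: [0.5543, 0.0239, 0.152]
tool_rot: [3.14, -0.001, 0.721]
contact_force: [-2.0, -0.6, 10.1]
opening: 0.0197
```

>>> jog_arm(plan=[[[0,0,0.03,0,0,0,0],[0,0,0,0,0,0,0],[0,0,0,0,0,0,0]]])

```text
time: 27.42
tool_pos: [0.5544, 0.0239, 0.1506]
tool_rot: [3.14, -0.001, 0.721]
contact_force: [-3.0, 1.0, 10.9]
opening: 0.0205
```

>>> jog_arm(plan=[[[0,0,0.03,0,0,0,0],[0,0,0,0,0,0,0],[0,0,0,0,0,0,0]]])

```text
time: 27.8
tool_pos: [0.5549, 0.0239, 0.1503]
tool_rot: [3.139, -0.003, 0.721]
contact_force: [-4.3, -0.7, 18.5]
opening: 0.0202
```

```bash
python3 -c "
from h import *
go(.5537,.024,.15)
for n,(a,b,c,e) in dict(scene=(110,230,270,400)).items():
  p,d=read_camera(n);np.savez('pics/s16.npz',p=p,d=d);cv2.imwrite(f'pics/{n}16.png',cv2.resize(p[a:b,c:e,::-1],None,fx=5,fy=5,interpolation=cv2.INTER_CUBIC))
"
```

```text
t 27.8 pos [0.5549 0.0239 0.1503] rot [ 3.1387e+00 -2.8000e-03  7.2090e-01] F [-4.31 -0.69 18.51] T [0.09 0.71 0.02] open 0.0202
shares total [-0.016 -0.017  0.007]
```

View pics/scene16.png

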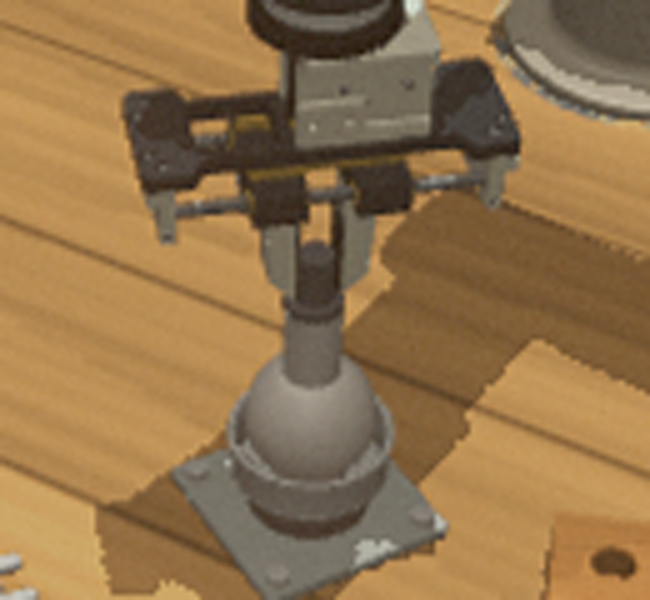

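The force jumped from 11 to 18.5 N over 0.3 mm, so the ring has hit its stop. The picture shows the ring down near the collar and the flask upright, with its stopper flange on the mouth at (313,308). I'll hold for a second and check stability and the ring height.

>>> jog_arm(plan=[[[0,0,0,0,0,0,0],[0,0,0,0,0,0,0],[0,0,0,0,0,0,0],[0,0,0,0,0,0,0],[0,0,0,0,0,0,0],[0,0,0,0,0,0,0],[0,0,0,0,0,0,0],[0,0,0,0,0,0,0]]])

```text
time: 28.85
tool_pos: [0.5549, 0.0239, 0.1503]
tool_rot: [3.139, -0.003, 0.721]
contact_force: [-3.8, 1.0, 17.9]
opening: 0.0201
```

```bash
python3 -c "
from h import *
go(.5537,.024,.15)
for f in('pics/scene0.npz','pics/scene7.npz','pics/s16.npz'):
  z=np.load(f);d=z['d'];P=cloud('scene',d)
  rr=np.hypot(P[...,0]-.5555,P[...,1]-.0248)
  Q=P[(d>0)&(rr>.041)&(rr<.051)&(P[...,2]>.03)&(P[...,2]<.1)]
  print(f,len(Q),np.percentile(Q[:,2],[80,90,95,98]).round(4))
for n in('scene','top'):
  p,d=read_camera(n);cv2.imwrite(f'pics/{n}17.png',p[:,:,::-1])
"
```

```text
t 28.85 pos [0.5549 0.0239 0.1503] rot [ 3.1387e+00 -2.8000e-03  7.2090e-01] F [-3.76  1.01 17.93] T [0.15 0.71 0.  ] open 0.0201
shares total [-0.017 -0.017  0.007]
pics/scene0.npz 444 [0.0791 0.0805 0.0814 0.0821]
pics/scene7.npz 281 [0.0791 0.0802 0.0812 0.0819]
pics/s16.npz 276 [0.0645 0.066  0.067  0.0679]
```

View pics/scene17.png

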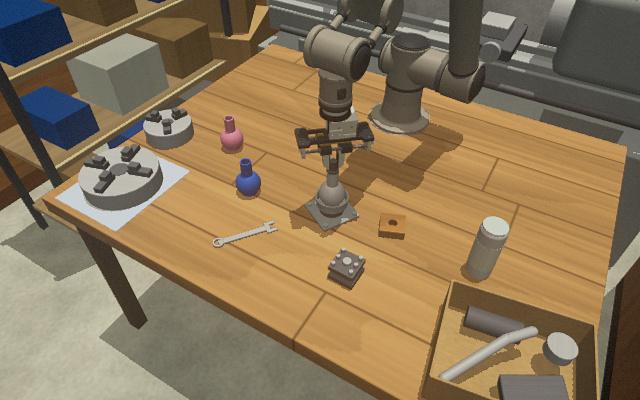

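The ring rim dropped from 0.0805 to about 0.066 m, which is 14.5–15 mm and so fully home. The 18 N push held steady for a second. The tool post (347,266), spanner (245,234), spray can (488,248) and the coloured flasks are where they were. Handing in.

```bash
python3 -c "
from cell import ticket
print(ticket.hand_in())"
```

```text
the job is handed in; nothing more can be done
None
```

The flask is standing in the ring with its stopper in, and I handed in with the arm still holding the ring pressed fully home. The robot clock was at about 29 s when I handed in, well under the 64 s limit.

- **Ring home:** at the end of the press, the force jumped from about 11 N to 18.5 N with only 0.3 mm of travel. It then held at about 18 N for a further second. The tool stopped about 15 mm below where the flange met the mouth, and depth readings show the ring rim 14.5 mm lower than before.
- **Flask and stopper:** in the pictures the flask stayed upright throughout, and the stopper flange lies on the mouth.
- **Bystanders:** in the last scene picture the tool post, spanner, spray can and the blue and pink flasks are where they started.

**Checks that disagreed:**
- **Camera offset:** the two cameras differed by about 3–4 mm in x, so I used their average.
- **Fingertips:** they appeared about 20 mm behind the TCP, so my first grip held only the top of the knob and I regripped 17 mm lower.
- **Knob width:** the gripper reads about 20 mm on the 22 mm knob.
- **Sideways force:** about 4 N along x remains while pressing. The tool is tilted by less than 0.3°.

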